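Set the stroke of a slide stainer and load its baskets

TASK

On the slide stainer, slacken the hexagonal lock ring at least an eighth of a turn (anticlockwise) without disturbing the adjuster, turn the bar-shaped adjuster above it anticlockwise until its pointed end is in line with the long finger of the index collar, and tighten the lock ring fully again with the setting kept. Then, with the sliding guard open, hang every dip basket by its handle on a hook of its own, upright and free, and finally slide the guard fully shut. Leave the other things on the worktop where they are.

Things in the scene. Friction and masses are not known exactly. Their poses are not given: they have to be found in the camera images.
- stainer: Fixed machine. Origin on the worktop under its deck's centre; x to its back, y to its left; turned only a few degrees. Deck 180 x 480 mm, top at 20. Right half (y -240 to -10 mm): bay with 3 hooks before the back wall. Left half: drive housing (to 170 high) over which the guard parks. In front of it at x -165, y 150 a tower (56 square, 105 high) bears on one axis index collar, lock ring, adjuster.
- lock_ring (a joint): Angle of the lock ring, rad: 0 = tight, at its stop; grows anticlockwise from above (loosening) to 1.4, the other stop. It starts tight and stays where it is left; it turns against about 0.12 N m.
- ring_grip (a point): Centre of the lock ring at mid height, 150 mm above the worktop. Steel hexagon, 56 mm across flats (65 over corners), 20 mm high, with 20 mm free below it. Orientation is the ring's: one pair of flats faces its +y and -y, the others 60 degrees either way; at joint 0 its axes are the stainer's. The adjuster above lies within 24 mm of the axis: open fingers pass down beside it.
- adjuster (a joint): Angle of the adjuster, rad, 0 to 3.4, growing anticlockwise from above; starts at 0 to 0.4, stays where it is left, turns against about 0.05 N m. At 0 its pointed end looks along the stainer's +x. It is not coupled to the ring.
- adjuster_grip (a point): Middle of the adjuster's black bar grip, on the axis, 188 mm above the worktop. Bar 16 mm thick, 46 mm long, from 167 to 205 mm high, on a 44 mm disc. Orientation is the adjuster's: x along the bar towards its pointed end, y across its two flat sides.
- pointer_tip (a point): Pointed end of the adjuster, 24 mm from the axis, at its top edge (205 mm high); a white line on top of the bar runs to it.
- index: Fixed index collar under the lock ring, 52 mm across, 109 to 117 mm above the worktop, with one flat finger 8 mm wide that reaches 62 mm from the axis, black line on it. Origin on the tower's axis; x along the finger. Its direction varies from start to start: 1.4 to 2.6 rad anticlockwise of the stainer's x.
- index_mark (a point): Point straight above the finger, 24 mm from the axis, at the height of pointer_tip: where pointer_tip belongs.
- guard (a joint): Travel of the sliding guard, m: 0 = shut over the loading bay, 0.235 = fully open (moved along the stainer's +y); may start up to 0.04 open; stays where it is left, friction 1.5 N.
- guard_handle (a point): Grip point of the guard's handle, 236 mm above the worktop: black upright plate on the roof, 70 mm along the stainer's x, 12 mm thick along y, from 214 to 250 mm high. The guard is a clear roof (208 to 214 mm high) and clear front panel (at stainer x -88 mm), 230 mm long, open ends, aluminium edges.
- hook_1 (a point): Hook 1 of 3, from the right, 75 mm apart: flat steel bar 14 mm wide, 8 high, top at 146 mm, from the back wall towards the stainer's -x; its front tip, 6 mm thick, turns up to 160 mm. Site: where the middle of a hung handle's bar belongs, 4 mm above the hook's top, 26 mm behind the tip's inner face. The bar may rest anywhere from the tip to 26 mm behind the point.
- hook_2 (a point): Hook 2 of 3, from the right, 75 mm apart: flat steel bar 14 mm wide, 8 high, top at 146 mm, from the back wall towards the stainer's -x; its front tip, 6 mm thick, turns up to 160 mm. Site: where the middle of a hung handle's bar belongs, 4 mm above the hook's top, 26 mm behind the tip's inner face. The bar may rest anywhere from the tip to 26 mm behind the point.
- hook_3 (a point): Hook 3 of 3, from the right, 75 mm apart: flat steel bar 14 mm wide, 8 high, top at 146 mm, from the back wall towards the stainer's -x; its front tip, 6 mm thick, turns up to 160 mm. Site: where the middle of a hung handle's bar belongs, 4 mm above the hook's top, 26 mm behind the tip's inner face. The bar may rest anywhere from the tip to 26 mm behind the point.
- basket_1: Dip basket (may be absent), 0.18 kg, 56 (x) x 60 (y) x 60 mm high, upright. Origin: centre of underside. Handle: arch of 8 mm bar in its y-z plane, legs at y +-27, cross bar axis 105 mm above the underside (opening 60 to 101 mm; hook enters along x, either way); on it a black grip block 14 (x) x 28 (y) mm, 107 to 145 mm high. Hung, the underside is 45 mm above the worktop.
- basket_2: Dip basket (may be absent), 0.18 kg, 56 (x) x 60 (y) x 60 mm high, upright. Origin: centre of underside. Handle: arch of 8 mm bar in its y-z plane, legs at y +-27, cross bar axis 105 mm above the underside (opening 60 to 101 mm; hook enters along x, either way); on it a black grip block 14 (x) x 28 (y) mm, 107 to 145 mm high. Hung, the underside is 45 mm above the worktop.
- basket_3: Dip basket (may be absent), 0.18 kg, 56 (x) x 60 (y) x 60 mm high, upright. Origin: centre of underside. Handle: arch of 8 mm bar in its y-z plane, legs at y +-27, cross bar axis 105 mm above the underside (opening 60 to 101 mm; hook enters along x, either way); on it a black grip block 14 (x) x 28 (y) mm, 107 to 145 mm high. Hung, the underside is 45 mm above the worktop.
- basket_1_bar (a point): Middle of that basket's handle bar, 105 mm above its underside. Baskets stand on the worktop or on a black bench mat 6 mm thick.
- basket_2_bar (a point): Middle of that basket's handle bar, 105 mm above its underside. Baskets stand on the worktop or on a black bench mat 6 mm thick.
- basket_3_bar (a point): Middle of that basket's handle bar, 105 mm above its underside. Baskets stand on the worktop or on a black bench mat 6 mm thick.
- label_roll: Bystander: white label roll, 67 mm across, 39 mm high; origin under its centre.
- timer: Bystander: small white timer, 76 x 76 x 22 mm; origin under its centre.
- pen_2: Bystander: pen, 134 x 16 x 18 mm, lying; origin under its centre.
- specimen_cup_1: Bystander: capped specimen cup, 62 mm across, 68 mm high; origin under its centre.
- dropper_1: Bystander: dropper bottle, 36 mm across, 99 mm high; origin under its centre.
Mind the look-alikes: they are no part of the job. Leave any turquoise look-alike of the basket_3 alone.

How it is judged (in metres and radians):
On the way, in this order (a step that is already met when the one before it is completed fails the run):
1. the lock ring is slackened by 0.6 rad or more, the adjuster not yet turned (value of joint lock_ring above 0.6 rad and distance of pointer_tip from where it was at the start of the episode below 0.004 m), for 0.2 s.
2. with the ring slack, the adjuster's pointed end is brought in line with the index finger (value of joint lock_ring above 0.5 rad and horizontal distance between pointer_tip and index_mark below 0.003 m), for 0.2 s.
3. the lock ring is tight again, the setting kept (value of joint lock_ring below 0.1 rad and horizontal distance between pointer_tip and index_mark below 0.003 m), for 0.2 s.
4. with the guard open, every basket hangs on a hook, released (value of joint guard above 0.15 m and (distance between basket_1_bar and hook_1 below 0.032 m or distance between basket_1_bar and hook_2 below 0.032 m or distance between basket_1_bar and hook_3 below 0.032 m) and z of basket_1 in the frame of stainer between 0.038 and 0.054 m and angle between each of basket_1, basket_2, basket_3's own z axis and vertical below 0.2 rad and contact force between each of basket_1, basket_2, basket_3 and the fingers below 0.2 N and (distance between basket_2_bar and hook_1 below 0.032 m or distance between basket_2_bar and hook_2 below 0.032 m or distance between basket_2_bar and hook_3 below 0.032 m) and z of basket_2 in the frame of stainer between 0.038 and 0.054 m and (distance between basket_3_bar and hook_1 below 0.032 m or distance between basket_3_bar and hook_2 below 0.032 m or distance between basket_3_bar and hook_3 below 0.032 m) and z of basket_3 in the frame of stainer between 0.038 and 0.054 m), for 0.2 s.
At the end, for the whole second after the job is handed in: Lock ring tight (under 0.1 rad), adjuster's pointed end within 3 mm (7 degrees) of the index line, guard shut to 12 mm, every basket hanging at rest on a hook: its handle's bar within 32 mm of a hook site, underside 38 to 54 mm above the worktop, tilted less than 0.2 rad, not touched by the fingers (all of step 3 and value of joint guard below 0.012 m and (distance between basket_1_bar and hook_1 below 0.032 m or distance between basket_1_bar and hook_2 below 0.032 m or distance between basket_1_bar and hook_3 below 0.032 m) and z of basket_1 in the frame of stainer between 0.038 and 0.054 m and angle between each of basket_1, basket_2, basket_3's own z axis and vertical below 0.2 rad and contact force between each of basket_1, basket_2, basket_3 and the fingers below 0.2 N and (distance between basket_2_bar and hook_1 below 0.032 m or distance between basket_2_bar and hook_2 below 0.032 m or distance between basket_2_bar and hook_3 below 0.032 m) and z of basket_2 in the frame of stainer between 0.038 and 0.054 m and (distance between basket_3_bar and hook_1 below 0.032 m or distance between basket_3_bar and hook_2 below 0.032 m or distance between basket_3_bar and hook_3 below 0.032 m) and z of basket_3 in the frame of stainer between 0.038 and 0.054 m and linear speed of each of basket_1, basket_2, basket_3 below 0.05 m/s).
It fails at once if a bystander is pushed more than 5 cm (distance of any of label_roll, timer, pen_2, specimen_cup_1, dropper_1 from where it was at the start of the episode above 0.05 m).
Of basket_1, basket_2, basket_3 only 2 to 3 are there at a start; the rules pass over those that are not, and their reading is None.
At some moment in a run one of basket_1, basket_2, basket_3 may be knocked a few centimetres aside while the robot is not near it.
It also fails if it takes over 210 s, if anything falls off the work surface, if the arm or the gripper's body presses on something with over 40 N, if the wrist force passes 120 N, or if a joint passes its speed limit or range.

ROBOT

A 7-joint arm with a two-finger parallel gripper is mounted at the origin on a cart in front of the work surface, level with it; the furniture and walls round the work are solid. World frame = base frame: x ahead of the robot, y to its left, z up, the work surface at z = 0. Lengths are in mm, angles in rad, forces in N, time in s.
With the tool pointing down it reaches from about 400 to 900 mm from the base axis. Payload 5.6 kg.
Tool frame: the origin (TCP) lies midway between the tips of the shut fingers; the grasp point (between the pads) lies 19 mm behind it; z points along the fingers, y is the line along which they close (so a half turn about z gives the same grasp; the last joint's range is limited). The gripper opens to 92 mm and grips with 3 to 60 N. Pads are 20 mm wide; open, the fingers measure 128 mm over their backs; the gripper's body (75 mm by 189 mm) begins 69 mm behind the grasp point.
Start: joints at [1.176, 0.468, -0.012, 1.603, 0.006, 1.071, -0.056], TCP at [223.942, -610.212, 214.592] pointing down, gripper open.
Joint ranges: [-2.53, 2.53], [-0.31, 2.02], [-1.57, 1.55], [0.28, 2.44], [-1.29, 4.43], [0.15, 1.84], [-2.92, 2.92]. Speed limits (rad/s): [2.57, 2.57, 3.14, 3.14, 3.14, 3.14, 3.14].

INTERFACE

Orientations are given as a rotation vector (axis times angle).
In Python, from cell import robot, grip, kin, viewer gives the robot as it stands. Calls block until the motion is done:
- robot.movep(position, orientation): joint-space move of the TCP to a pose.
- robot.servo_line(position, feed=150, rotation=None): straight line of the TCP; rotation=None keeps the orientation; feed is the mean speed in mm/s.
- robot.goto_joints(angles): joint-space move.
- grip(opening, newtons=None): opening from 0.0 (shut) to 1.0 (fully open); newtons is the grip in N (None keeps the last); returns when the fingers have stopped.
- robot.hold(seconds).
- kin.ik(position, orientation): joint angles nearest the present ones, or None.
- robot.observe(): the state.
- viewer.read_camera(name): name is "side" or "top"; returns the picture (384x512x3 uint8, red, green, blue); there is no depth.
- viewer.camera_info(name): a dict with "camera_matrix" (3x3 intrinsics, pixels), "R" (3x3) and "t" (3): a world point X has camera coordinates R X + t. Camera axes: x right, y down, z forward; pixel columns grow to the right and rows downward; lengths in mm; the calibration is good to about 2 mm. A picture is of the moment at which its call begins. camera_info takes no time and is no camera call.
A pose or a line that the arm cannot do raises robot.IKError and nothing moves.
- robot.job_done(): hands the job in; it is judged then, once.
Trained networks look in the newest picture that a camera, given by its name, has taken for a name from the list of things; names that differ only in an ending like _2 or _b are one class to them, and where a whole thing is asked for, a point or a joint stands for the part that bears it (a point fixed in the world has none). Each returns a list of dicts, best first, with "confidence" (0 to 1); they miss things now and then, are a little off and sometimes report something else, mostly with a low value. They report only what shows in the picture. A call takes as long as a camera call. They do not tell look-alikes from the thing itself.
- viewer.silhouettes(name, camera): "mask" (384x512 bool, what is visible of it).
- viewer.pinpoint(name, camera): "at" ([x, y, z] in mm, in the coordinates of the camera as it stood for that picture, good to about 4 mm: a listed point, or the origin of a listed thing).
The state is a dict: "t": time; "joints": joint angles; "joint_velocities": joint speeds; "joint_torque": joint torques, N m; "tcp_pos": TCP position; "tcp_rot": TCP orientation; "contact_force": force on the tool from outside, world axes, zero at the start; "wrist_torque": the same for the moment, N m; "grip_width": opening from 0.0 (shut) to 1.0 (fully open); "grip_force": force on a finger pad.
Only numpy, scipy, OpenCV 4.12 (cv2) and the standard library are available. Lean on these libraries where they do the work, as an engineer would, in place of code of your own. Each camera call takes 0.05 s, during which the arm holds its last target. There are 200 camera calls.

## Working session

There is one attempt and no reset: what is moved stays moved. The work goes in short steps, each a Python script; the robot and the scene stay as the last script left them, time stands still between calls to the robot, and variables do not carry over. Pictures are saved under pics/ and viewed, at most 14 in all, crops included, and the job is handed in when it is done.

```bash
ls; mkdir -p pics
cat > h.py <<'E'
import numpy as np, cv2
from scipy.spatial.transform import Rotation as Rn
from cell import robot, grip, kin, viewer
def snap(cam,fn=None):
    im=viewer.read_camera(cam)
    if fn: cv2.imwrite('pics/'+fn,im[:,:,::-1])
    return im
def w(cam,p):
    c=viewer.camera_info(cam); return np.array(c['R']).T@(np.array(p)-np.array(c['t']))
def px(cam,X):
    c=viewer.camera_info(cam); q=np.array(c['camera_matrix'])@(np.array(c['R'])@np.array(X,float)+np.array(c['t'])); return q[:2]/q[2]
def ray(cam,uv,z):
    c=viewer.camera_info(cam);R=np.array(c['R']);C=-R.T@np.array(c['t'])
    d=R.T@np.linalg.solve(np.array(c['camera_matrix']),[uv[0],uv[1],1]); return C+d*(z-C[2])/d[2]
def pin(n,cam): return [(round(d['confidence'],2),w(cam,d['at']).round(1)) for d in viewer.pinpoint(n,cam)]
def rot(yaw): # tool down, tool y axis at world angle yaw
    y=np.array([np.cos(yaw),np.sin(yaw),0]);z=np.array([0,0,-1.]);x=np.cross(y,z)
    return Rn.from_matrix(np.c_[x,y,z]).as_rotvec()
E
python3 - <<'E'
from h import *
for c in('side','top'):
    snap(c,c+'0.png'); i=viewer.camera_info(c); print(c,(-np.array(i['R']).T@i['t']).round(0),np.array(i['R']).round(2).tolist())
    for n in ['stainer','ring_grip','adjuster_grip','pointer_tip','index','index_mark','guard_handle','hook_1','basket_1','basket_1_bar','label_roll','timer','pen_2','specimen_cup_1','dropper_1']: print(n,pin(n,c))
print(robot.observe()['tcp_rot'],robot.observe()['t'])
E
```

```text
pics
side [-768. -438. 1229.] [[0.43, -0.9, 0.02], [-0.52, -0.27, -0.81], [0.74, 0.34, -0.59]]
stainer [(0.78, array([639.5,   6.9,  -1.9])), (0.67, array([423.6, 272.3,   2.3]))]
ring_grip [(0.69, array([ 5.204e+02,  4.066e+02, -5.000e-01])), (0.47, array([484.7, 173.7, 150.9]))]
adjuster_grip [(0.73, array([519.9, 405.8,  -2.1])), (0.67, array([483.9, 170.7, 187.8]))]
pointer_tip [(0.64, array([511.7, 165. , 205.5]))]
index [(0.57, array([481.2, 172.9, 111.6])), (0.52, array([508.9, 165.3, 209.8]))]
index_mark [(0.64, array([487.2, 170.3, 190.5]))]
guard_handle [(0.66, array([623.8, -77.9, 236. ]))]
hook_1 [(0.86, array([ 626.7, -117.1,  147.3])), (0.63, array([463. , -81.9,   2.3])), (0.6, array([ 626.2, -189. ,  151.9]))]
basket_1 [(0.85, array([462.5, -81.8,   2.4])), (0.6, array([520.1, 405. ,  -1.1])), (0.59, array([461.8, 724.3,   2.2])), (0.2, array([ 438.4, -419.3,   -1.1]))]
basket_1_bar []
label_roll [(0.77, array([443.4,  21.8,  -2.7]))]
timer [(0.67, array([423.1, 273.6,  -1.7]))]
pen_2 [(0.69, array([ 439.4, -418.1,    2.3]))]
specimen_cup_1 [(0.55, array([607.5, 381.4
[... 522 characters left out ...]
x_mark []
guard_handle [(0.79, array([623.4, -81.7, 235.4])), (0.43, array([506.5, 175.5, 205.5]))]
hook_1 [(0.77, array([ 622.5, -189.9,  156.1]))]
basket_1 [(0.86, array([460.2, 719.6,   1.4])), (0.78, array([523.2, 401.2,   1.9])), (0.67, array([444.2,  20.3,  -1. ])), (0.62, array([467.4, -79.5,   6.1]))]
basket_1_bar [(0.42, array([470.1, -84.6, 109.7]))]
label_roll [(0.53, array([442.5,  18. ,   1.5]))]
timer [(0.55, array([426.8, 270. ,   0.7]))]
pen_2 [(0.62, array([ 440. , -418.6,    0.6]))]
specimen_cup_1 [(0.49, array([607.4, 379. ,   7.2]))]
dropper_1 [(0.66, array([643.8,   8.4,  -1.1])), (0.45, array([673.6, 418.6,  -0.7]))]
[-3.09313068e+00 -5.49588767e-01  1.17622672e-05] 1.6
```

View pics/side0.png

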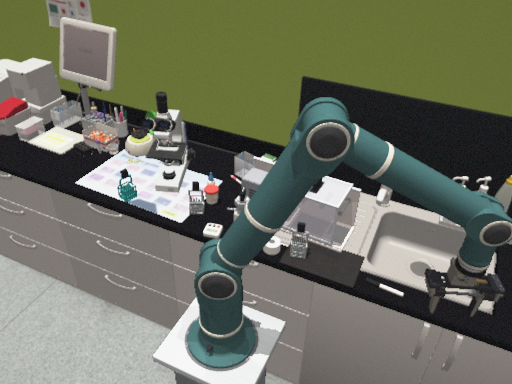

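View pics/top0.png

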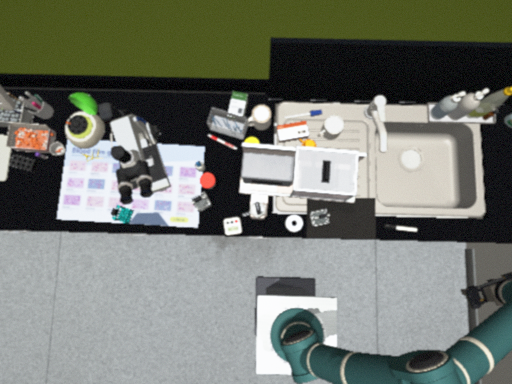

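The steel baskets are at side pixels (299,243) and (197,198), and at top pixels (319,217) and (202,202). The turquoise one at side (127,187) / top (122,214) is the look-alike, so I leave it alone. The tower is at top (258,205) and the guard handle at top (326,170). Next, enlarged crops to confirm.

```bash
python3 - <<'E'
import cv2,numpy as np
t=cv2.imread('pics/top0.png');s=cv2.imread('pics/side0.png')
a=cv2.resize(t[135:235,190:370],None,fx=4.4,fy=4.4,interpolation=cv2.INTER_CUBIC)
cv2.imwrite('pics/c1.png',a[:,:792])
b=cv2.resize(t[185:225,235:285],None,fx=8,fy=8,interpolation=cv2.INTER_CUBIC)
c=cv2.resize(s[170:230,180:255],None,fx=5.2,fy=5.2,interpolation=cv2.INTER_CUBIC)
h=320;cv2.imwrite('pics/c2.png',np.hstack([b[:h],c[:h,:390]]))
E
python3 - <<'E'
from h import *
for n in [(484.5,169,113),(484.5,169,205),(640,6,0)]: print(px('top',n),px('side',n))
i=viewer.camera_info('top');print(np.array(i['camera_matrix']).tolist())
E
```

```text
[257.0126833  209.94800042] [242.15483143 209.22756527]
[256.73605721 207.59904854] [242.3975919  190.35570965]
[296.85841738 176.78013543] [293.02369537 220.56812138]
[[402.3251446987705, 0.0, 259.0883267147614], [0.0, 402.3251446987705, 186.2961138966266], [0.0, 0.0, 1.0]]Traceback (most recent call last):
  File "<stdin>", line 7, in <module>
    return _nx.concatenate(arrs, 1, dtype=dtype, casting=casting)
           ~~~~~~~~~~~~~~~^^^^^^^^^^^^^^^^^^^^^^^^^^^^^^^^^^^^^^^
ValueError: all the input array dimensions except for the concatenation axis must match exactly, but along dimension 0, the array at index 0 has size 320 and the array at index 1 has size 312
```

View pics/c1.png

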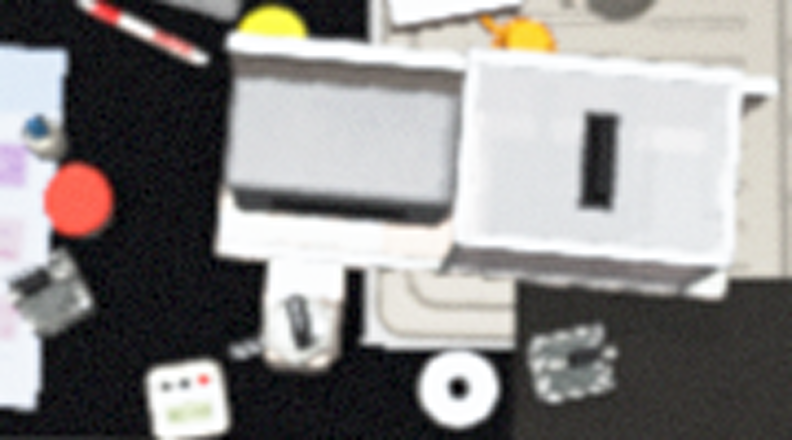

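Run:
```python
from h import *
T=np.mean([snap('top').astype(float) for _ in range(6)],0);S=np.mean([snap('side').astype(float) for _ in range(6)],0)
np.save('T.npy',T);np.save('S.npy',S)
f=lambda I,y,x,h,w,k:cv2.resize(I[y:y+h,x:x+w].clip(0,255).astype(np.uint8)[:,:,::-1],(w*k,h*k),interpolation=cv2.INTER_CUBIC)
cv2.imwrite('pics/c2.png',np.hstack([f(T,195,238,30,40,10),f(S,180,220,30,40,10)]))
P={}
for k in range(5):
  for c in('top','side'):
    viewer.read_camera(c)
    for n in ['stainer','adjuster_grip','pointer_tip','guard_handle','hook_1','index','index_mark']:
      for cf,p in pin(n,c):
        if cf>.4: P.setdefault((n,c),[]).append(p)
for k,v in P.items(): print(k,[a.tolist() for a in v])
```

```text
('stainer', 'top') [[644.3, 5.5, 0.7], [643.9, 6.5, 2.5], [642.9, 5.7, -1.0], [644.3, 4.7, 0.7], [642.7, 8.0, 0.5]]
('adjuster_grip', 'top') [[488.2, 165.5, 191.8], [488.9, 168.8, 192.6], [484.9, 167.9, 192.4], [673.7, 418.1, -0.9], [485.4, 167.6, 190.9], [486.0, 168.3, 189.5]]
('pointer_tip', 'top') [[508.8, 174.8, 204.5], [467.9, -84.6, 111.9], [606.0, 379.5, 3.9], [510.5, 173.1, 204.0], [508.8, 175.1, 205.3], [509.2, 173.0, 204.0]]
('guard_handle', 'top') [[625.7, -79.9, 237.1], [466.2, -81.5, 5.4], [626.4, -80.4, 236.1], [486.5, 167.7, 189.8], [625.5, -82.0, 235.1], [625.2, -82.7, 232.7], [624.6, -82.8, 232.6]]
('hook_1', 'top') [[620.5, -190.9, 156.7], [486.3, 169.4, 149.4], [622.7, -191.9, 154.3], [623.5, -193.9, 152.8], [625.1, -191.3, 155.7], [624.5, -189.9, 153.0]]
('stainer', 'side') [[638.4, 5.5, 3.7], [640.2, 9.6, 0.7], [638.5, 6.3, -1.9], [641.2, 7.0, -0.0], [640.1, 8.6, -3.4]]
('adjuster_grip', 'side') [[483.6, 169.0, 188.5], [484.3, 167.2, 189.2], [517.0, 404.8, 103.8], [484.4, 169.7, 191.9], [481.9, 169.8, 189.6], [626.4, -186.1, 148.3], [486.6, 171.0, 186.5]]
('guard_handle', 'side') [[623.7, -78.6, 234.3], [623.2, -76.1, 235.6], [623.2, -78.8, 236.0], [623.7, -78.3, 236.6], [671.9, 418.6, 2.5], [619.8, -79.1, 234.6]]
('hook_1', 'side') [[625.6, -189.0, 152.6], [627.7, -116.1, 151.2], [627.6, -186.1, 149.7], [628.0, -115.4, 149.3], [628.1, -116.7, 148.6], [625.1, -187.4, 148.9], [482.4, 171.5, 109.7], [625.7, -185.3, 151.1], [625.7, -118.2, 150.3], [625.8, -187.0, 149.5], [624.1, -116.9, 149.9]]
('index', 'side') [[482.2, 170.2, 110.5], [483.2, 169.3, 111.3], [637.8, 7.6, -0.6], [480.9, 169.4, 108.5], [483.3, 170.8, 110.8]]
('pointer_tip', 'side') [[511.8, 166.9, 203.1], [510.3, 165.1, 204.4], [466.1, -79.8, 108.5], [510.9, 166.6, 205.1], [508.7, 165.8, 203.0], [464.0, -81.2, 111.3]]
```

View pics/c2.png

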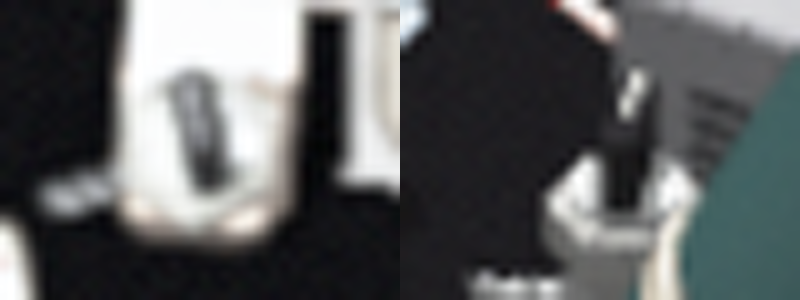

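Run:
```python
from h import *
T=np.load('T.npy').clip(0,255).astype(np.uint8);g=cv2.cvtColor(T,cv2.COLOR_RGB2GRAY)
R=np.array(viewer.camera_info('top')['R'])
l=cv2.createLineSegmentDetector(2).detect(g)[0][:,0]
for a in l:
    u=(a[:2]+a[2:])/2;L=np.hypot(*(a[:2]-a[2:]))
    if 235<u[0]<365 and 135<u[1]<215 and L>18:
        z=214 if u[0]>290 else 100
        A,B=ray('top',a[:2],z),ray('top',a[2:],z);d=B-A;th=np.degrees(np.arctan2(d[1],d[0]));print(a.round(1),round((th+45)%90-45,2),A[:2].round(),B[:2].round())
c=g[205:222,238:250].astype(float);print(c.astype(int))
for z in (113,117): 
  ax=np.array([486,167.8])
  for uv in [(241.55,214.2),(243,213.8),(246,213.2),(248,212.8)]:
    p=ray('top',uv,z)[:2]-ax;print(z,uv,p.round(1),np.hypot(*p).round(1),np.degrees(np.arctan2(p[1],p[0])).round(1))
```

```text
[243.2 149.2 238.2 190.9] -4.8 [729. 232.] [559. 246.]
[265.5 215.9 268.  195.8] -5.75 [463. 135.] [543. 127.]
[250.  194.3 249.1 213.2] -0.95 [547. 199.] [472. 200.]
[288.3 186.  244.3 182.2] -3.5 [584.  48.] [595. 222.]
[309.2 199.  352.  202.6] -3.48 [520. -22.] [ 511. -178.]
[329.6 161.8 328.6 181.8] -2.75 [661. -97.] [586. -93.]
[321.  180.7 322.5 160.7] -3.84 [589. -65.] [665. -70.]
[243.1 146.2 294.3 150.3] -3.24 [742. 232.] [730.  26.]
[279.3 139.9 309.4 134.7] 11.58 [740.  92.] [763. -21.]
[293.  190.2 353.1 195.2] -3.34 [551.  38.] [ 538. -182.]
[241.9 176.5 290.6 180.8] -3.65 [617. 233.] [605.  39.]
[295.1 151.8 293.7 175.7] -2.42 [696.  32.] [605.  36.]
[355.9 192.  357.6 158.1] -3.44 [ 551. -193.] [ 678. -200.]
[291.9 155.9 245.5 152. ] -3.44 [707.  36.] [718. 222.]
[348.2 149.5 304.4 145.7] -3.65 [ 709. -166.] [720.  -2.]
[340.6 198.6 306.8 195.4] -4.09 [ 524. -137.] [533. -13.]
[289.9 178.1 291.3 159.3] -3.16 [596.  50.] [667.  46.]
[299.3 148.8 354.3 153.5] -3.63 [708.  16.] [ 695. -188.]
[324.4 189.3 299.4 187.4] -2.94 [558. -77.] [562.  14.]
[350.6 191.9 325.6 189.3
[... 598 characters left out ...]

 [ 19  20  16  37  86 138 169 162 124 101  89  96]
 [ 63  39  19  24  48  77  95  91  63  31  20  54]
 [149  95  42  13  21  25  25  21  12  15  11  29]
 [230 160  75  22  19  16  18  18  19  18  12  15]
 [247 199 104  34  17  16  18  19  18  20  20  18]
 [243 223 132  49  20  18  17  21  20  21  15  16]
 [238 230 152  63  18  16  19  18  18  18  17  19]]
113 (241.55, 214.2) [-19.6  60.9] 64.0 107.9
113 (243, 213.8) [-17.9  55.3] 58.1 108.0
113 (246, 213.2) [-15.3  43.7] 46.3 109.3
113 (248, 212.8) [-13.5  36. ] 38.4 110.6
117 (241.55, 214.2) [-20.   60.7] 63.9 108.2
117 (243, 213.8) [-18.3  55.1] 58.0 108.3
117 (246, 213.2) [-15.6  43.5] 46.3 109.8
117 (248, 212.8) [-13.9  35.8] 38.4 111.2
```

The top crop shows the finger at top pixels (242–249, 214), which is about 110° in world. I'll cross-check it in the side view.

Run:
```python
from h import *
S=np.load('S.npy').clip(0,255).astype(np.uint8)
k=12;y,x,h,wd=192,212,36,44
a=cv2.resize(S[y:y+h,x:x+wd][:,:,::-1],(wd*k,h*k),interpolation=cv2.INTER_CUBIC)
ax=np.array([484.0,169.5])
for th in (95,105,115):
    for r in (62,):
        p=px('side',[ax[0]+r*np.cos(np.radians(th)),ax[1]+r*np.sin(np.radians(th)),117]); q=((p-[x,y]+.5)*k).astype(int); print(th,p.round(1),q); cv2.circle(a,q.tolist(),2,(0,0,255) if th==105 else (0,255,0),-1)
cv2.imwrite('pics/c3.png',a)
```

```text
95 [227.4 204.8] [190 159]
105 [226.6 206.4] [180 179]
115 [226.2 208.1] [176 199]
```

View pics/c3.png

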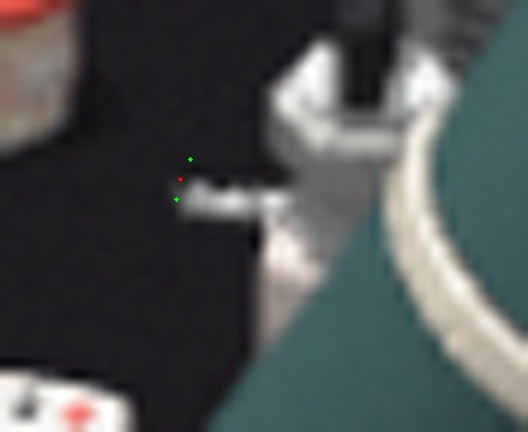

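The finger tip shows at side pixel (227.5, 207.5), which also gives about 110° world. I take the tower axis as (485, 168.7) and the stainer yaw as -3.5°. Ring first.

```bash
cat >> h.py <<'E'
YAW=np.radians(-3.5); AX=np.array([485.1,168.7])
def st(): 
    o=robot.observe(); print('t',round(o['t'],1),'tcp',np.round(o['tcp_pos'],1),'q7',round(o['joints'][6],3),'F',np.round(o['contact_force'],1),'M',np.round(o['wrist_torque'],2),'gw',round(o['grip_width'],3),'gf',round(o['grip_force'],1)); return o
def yawnow(): return np.arctan2(*Rn.from_rotvec(robot.observe()['tcp_rot']).as_matrix()[[1,0],1])
def turn(d,n=None):  # anticlockwise d rad by joint 7
    q=np.array(robot.observe()['joints']); q[6]-=d; robot.goto_joints(q)
E
python3 - <<'E'
from h import *
print('yaw',np.degrees(yawnow()))
robot.servo_line([224,-610,330])
for a in (86.5,26.5,-33.5,146.5,-93.5,-153.5):
    q=kin.ik([*AX,131],rot(np.radians(a))); q2=kin.ik([*AX,300],rot(np.radians(a)));print(a,None if q is None else np.round(q,2), None if q2 is None else np.round(q2,2))
q=kin.ik([*AX,131],rot(0));print(q)
E
```

```text
yaw -69.84955897834016
86.5 [ 0.44  0.64 -1.11  1.96  0.7   0.99  0.51] [ 0.49  0.34 -1.09  1.78  0.32  1.21  0.82]
26.5 [ 0.43  0.63 -1.08  1.96  0.68  0.98 -0.52] [ 0.49  0.34 -1.08  1.78  0.32  1.21 -0.22]
-33.5 [ 0.4   0.59 -1.03  1.96  0.63  0.95 -1.53] [ 0.49  0.34 -1.08  1.78  0.32  1.21 -1.27]
146.5 [ 0.54  0.82 -1.32  1.95  0.89  1.14  1.4 ] [ 0.61  0.45 -1.3   1.78  0.46  1.27  1.75]
-93.5 [ 0.2   0.47 -0.74  1.97  0.41  0.86 -2.39] [ 0.43  0.31 -0.99  1.78  0.27  1.2  -2.27]
-153.5 [-1.25  0.58  1.12  2.06 -0.66  0.93 -2.44] [-1.5   0.36  1.39  1.88 -0.37  1.21 -2.67]
[ 0.42283808  0.61908204 -1.07011834  1.95739436  0.66493256  0.97029318
 -0.97339844]
```

```bash
sed -i 's/q\[6\]-=d/q[6]+=d/' h.py
python3 - <<'E'
from h import *
r=rot(np.radians(86.5))
robot.movep([*AX,320],r); st(); print(np.degrees(yawnow()))
snap('top','t1.png'); snap('side','s1.png')
robot.servo_line([*AX,131],feed=120); st()
grip(0.58,10); st()
grip(0.5,10); st(); grip(0,15); st()
E
```

```text
t 10.0 tcp [485.6 167.8 319.9] q7 0.842 F [ 0.3  0.4 -0.2] M [ 0.   -0.16 -0.  ] gw 1.003 gf 0.0
86.39289601010657
t 11.8 tcp [485.5 168.9 131.6] q7 0.634 F [-0.  -0.1 -0.4] M [ 0.09 -0.14  0.06] gw 0.999 gf 0.0
t 12.5 tcp [485.  166.7 130.9] q7 0.634 F [-0.5 -5.   3.5] M [-1.23  0.11  0.13] gw 0.611 gf 10.0
t 12.7 tcp [485.  166.7 130.9] q7 0.634 F [-0.8 -4.7  3.8] M [-1.2   0.03  0.1 ] gw 0.614 gf 10.0
t 12.9 tcp [485.  166.7 130.9] q7 0.634 F [-1.6 -4.1  3.1] M [-1.19  0.06  0.13] gw 0.607 gf 15.0
```

```bash
sed -i 's/AX=np.array.*/AX=np.array([485.6,166.7])/' h.py
python3 - <<'E'
from h import *
robot.servo_line([*AX,131],feed=20); st()
grip(0,40); st()
y0=yawnow()
for k in range(4):
    turn(0.21); robot.hold(.2); st(); print(round(yawnow()-y0,3))
robot.hold(.3)
E
```

```text
t 13.2 tcp [485.1 166.7 130.9] q7 0.638 F [-2.2 -0.5  1.8] M [-0.36  0.41 -0.05] gw 0.609 gf 15.0
t 13.4 tcp [485.1 166.7 130.9] q7 0.638 F [-3.6 -0.3  2.1] M [-0.48  0.66  0.02] gw 0.609 gf 40.0
t 13.9 tcp [485.  166.8 130.9] q7 0.846 F [-2.5  0.3  1.6] M [-0.32  0.31 -0.12] gw 0.603 gf 40.0
0.208
t 14.4 tcp [485.  166.9 130.9] q7 1.054 F [-2.4 -0.1  0.6] M [-0.25  0.28 -0.09] gw 0.603 gf 40.0
0.416
t 14.9 tcp [485.  167.  130.9] q7 1.261 F [-3.   1.   1.7] M [-0.2   0.27 -0.16] gw 0.602 gf 40.0
0.623
t 15.4 tcp [484.9 167.1 130.9] q7 1.469 F [-4.2  0.7  0.7] M [-0.09  0.27 -0.17] gw 0.607 gf 40.0
0.831
```

```bash
sed -i 's/AX=np.array.*/AX=np.array([485.0,167.0])/' h.py
python3 - <<'E'
from h import *
np.save('ringq.npy',robot.observe()['joints']); np.save('ringyaw.npy',yawnow())
grip(1.0); st()
robot.servo_line([*AX,300],feed=150)
phi=0.26
r=rot(phi-np.pi/2); print(kin.ik([*AX,170],r))
robot.movep([*AX,300],r); st()
robot.servo_line([*AX,171],feed=100); st()
grip(0.35,5); st(); grip(0,8); robot.hold(.3); st(); print(np.degrees(yawnow())+90)
E
```

```text
t 16.4 tcp [485.1 167.  130.9] q7 1.471 F [-0.5  0.7  0.5] M [ 0.17 -0.09  0.01] gw 1.001 gf 0.0
[-1.37656959  0.6582725   1.35798514  2.03025632 -0.74240302  1.08534263
 -0.9787163 ]
t 20.2 tcp [484.9 167.  299.8] q7 -1.297 F [-0.9 -0.2 -0.6] M [ 0.05 -0.02  0.03] gw 1.002 gf 0.0
t 21.6 tcp [485.4 167.2 171.5] q7 -1.147 F [-0.5 -0.9 -0.5] M [ 0.02 -0.01 -0.  ] gw 1.001 gf 0.0
t 22.6 tcp [485. 167. 171.] q7 -1.147 F [ 0.2 -0.1 -0.1] M [ 0.01  0.03 -0.01] gw 0.35 gf 0.0
t 23.5 tcp [485.2 166.9 171.1] q7 -1.147 F [ 1.8 -0.8 -1.3] M [-0.37 -0.36 -0.06] gw 0.183 gf 7.6
14.890138846321278
```

Run:
```python
from h import *
grip(0,25); robot.hold(.2); st()
d=np.radians(110-(np.degrees(yawnow())+90)); 
for k in range(4): turn(d/4); robot.hold(.1); st()
robot.hold(.4); print(np.degrees(yawnow())+90)
grip(0.5); robot.servo_line([*AX,300],feed=120)
q=np.array(robot.observe()['joints']); 
robot.movep([420,-200,420],rot(np.radians(-60))); st()
T=np.mean([snap('top').astype(float) for _ in range(5)],0);S=np.mean([snap('side').astype(float) for _ in range(5)],0)
np.save('T2.npy',T);np.save('S2.npy',S)
f=lambda I,y,x,h,w,k:cv2.resize(I[y:y+h,x:x+w].clip(0,255).astype(np.uint8)[:,:,::-1],(w*k,h*k),interpolation=cv2.INTER_CUBIC)
cv2.imwrite('pics/c4.png',np.hstack([f(T,193,238,36,40,10),f(S,182,218,36,40,10)]))
for n in ('pointer_tip','adjuster_grip','index'):
  for c in('top','side'): print(n,c,pin(n,c))
```

```text
t 23.9 tcp [485.2 166.9 171. ] q7 -1.147 F [ 2.2 -1.5 -0.5] M [-0.44 -0.52 -0.05] gw 0.171 gf 24.5
t 24.5 tcp [485.2 167.2 171.1] q7 -0.734 F [ 1.6  0.4 -1. ] M [-0.07 -0.51  0.04] gw 0.169 gf 24.9
t 25.1 tcp [485.  167.4 171.1] q7 -0.322 F [ 0.5 -0.2  0.7] M [ 0.   -0.16  0.03] gw 0.174 gf 24.9
t 25.6 tcp [484.7 167.5 171.1] q7 0.091 F [-0.6 -0.1  2.1] M [-0.04  0.16  0.  ] gw 0.173 gf 24.9
t 26.2 tcp [484.4 167.5 171. ] q7 0.503 F [-2.  -0.4  3.8] M [-0.12  0.45  0.05] gw 0.17 gf 24.9
109.58560097691279
t 29.9 tcp [ 420.3 -198.9  419.3] q7 -0.715 F [-0.8  0.6  0.6] M [ 0.04 -0.07 -0.  ] gw 0.499 gf 0.0
pointer_tip top [(0.49, array([477.9, 190.5, 203.9]))]
pointer_tip side []
adjuster_grip top [(0.71, array([445.5,  19.3,   1.1])), (0.49, array([487.2, 168. , 191.7]))]
adjuster_grip side []
index top []
index side []
```

View pics/c4.png

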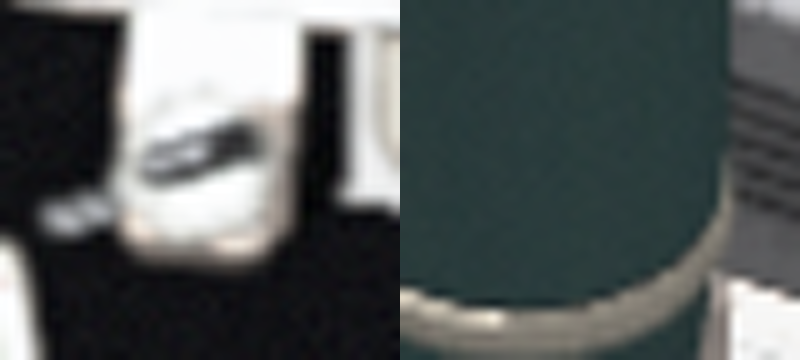

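Run:
```python
from h import *
for f in('T.npy','T2.npy'):
    g=np.load(f).mean(2)
    # bar: dark pixels in ring region, incl. white line -> use rows/cols window, darkness
    win=g[199:216,250:266]; v,u=np.mgrid[199:216,250:266]
    m=cv2.morphologyEx((win<150).astype(np.uint8),cv2.MORPH_CLOSE,np.ones((3,3),np.uint8))
    n,l,s,c=cv2.connectedComponentsWithStats(m)
    for i in range(1,n): 
        if s[i,4]>15 and s[i,4]<80:
            pts=np.c_[u[l==i],v[l==i]].astype(float); W=np.array([ray('top',p,205)[:2] for p in pts]); cc=W.mean(0); e=np.linalg.svd(W-cc,full_matrices=False)[2][0]
            print(f,'bar',s[i,4],cc.round(1),np.degrees(np.arctan2(e[1],e[0]))%180, s[i,:4])
    P=[]
    for x in range(242,249):
        col=g[209:219,x]-18; col=col.clip(0); P.append((x,(col*np.arange(209,219)).sum()/col.sum()))
    P=np.array(P); W=np.array([ray('top',p,116)[:2] for p in P]); 
    for ax in ((486,167.8),(485,167)):
        d=W-ax; print(ax,P[:,1].round(2),np.hypot(*d.T).round(1),np.degrees(np.arctan2(d[:,1],d[:,0])).round(1))
```

```text
T.npy bar 45 [482.3 164.8] 15.591731585808674 [ 5  4  7 11]
(486, 167.8) [214.23 214.3  214.34 214.13 213.71 213.46 212.95] [62.3 58.6 55.  51.1 46.9 42.9 38.6] [108.7 110.1 111.5 112.1 112.  112.6 111.8]
(485, 167) [214.23 214.3  214.34 214.13 213.71 213.46 212.95] [62.7 59.1 55.4 51.5 47.3 43.3 39. ] [107.6 108.9 110.2 110.8 110.5 110.9 110. ]
T2.npy bar 45 [483.8 159.7] 109.35020113959925 [ 2  6 14  7]
(486, 167.8) [214.25 214.3  214.38 214.15 213.71 213.43 212.69] [62.3 58.6 55.1 51.1 46.9 42.9 38.3] [108.8 110.1 111.7 112.2 112.  112.4 110.4]
(485, 167) [214.25 214.3  214.38 214.15 213.71 213.43 212.69] [62.7 59.1 55.5 51.5 47.3 43.3 38.7] [107.7 108.9 110.4 110.9 110.5 110.8 108.6]
```

Bar at 109.4–109.6°, finger at about 110.5°: aligned within tolerance. Next, tighten the ring.

Run:
```python
from h import *
grip(1.0)
y=float(np.load('ringyaw.npy')); print(np.degrees(y))
robot.movep([*AX,300],rot(y)); st()
robot.servo_line([*AX,131],feed=130); st()
grip(0,20); st(); grip(0,40); 
y0=yawnow()
for k in range(4): turn(-0.2); robot.hold(.1); st(); print(round(yawnow()-y0,3))
for k in range(3): 
    turn(-0.03); robot.hold(.2); st(); print(round(yawnow()-y0,3))
```

```text
134.22994837721848
t 33.5 tcp [485.1 166.5 299.7] q7 1.538 F [ 0.1  0.4 -0.1] M [ 0.11 -0.08  0.01] gw 0.999 gf 0.0
t 34.9 tcp [485.5 167.2 131.7] q7 1.361 F [-0.1 -0.5 -0.5] M [ 0.13 -0.11 -0.  ] gw 1.006 gf 0.0
t 35.5 tcp [484.9 167.1 131. ] q7 1.361 F [-0.1  0.1  0.7] M [0.14 0.02 0.05] gw 0.607 gf 20.0
t 36.2 tcp [485.  167.1 131.1] q7 1.164 F [-0.2  0.3  0.7] M [-0.01 -0.04 -0.03] gw 0.606 gf 40.0
-0.197
t 36.6 tcp [485.  167.  131.1] q7 0.967 F [-1.1 -0.   1.6] M [-0.01 -0.    0.04] gw 0.606 gf 40.0
-0.394
t 37.0 tcp [485.  166.9 131.1] q7 0.771 F [-0.4 -1.6  1.2] M [-0.09 -0.08  0.03] gw 0.608 gf 40.0
-0.59
t 37.4 tcp [485.  166.8 131.1] q7 0.575 F [-0.9 -1.1  1.4] M [-0.13 -0.09  0.09] gw 0.602 gf 40.0
-0.786
t 37.8 tcp [485.1 166.8 131.1] q7 0.546 F [-0.4 -0.9  0.5] M [-0.19 -0.07  0.06] gw 0.607 gf 40.0
-0.815
t 38.3 tcp [485.  166.8 131. ] q7 0.517 F [-0.1 -1.6  1.8] M [-0.21 -0.14  0.53] gw 0.604 gf 40.0
-0.844
t 38.7 tcp [485.1 166.7 131.1] q7 0.488 F [ 0.4 -2.7  2. ] M [-0.44 -0.25  2.17] gw 0.607 gf 40.6
-0.872
```

Run:
```python
from h import *
robot.hold(.2); grip(1.0); robot.servo_line([*AX,320],feed=200)
H=np.array([624.8,-80.0]); r=rot(np.radians(86.5))
robot.movep([*H,320],r); st()
robot.servo_line([*H,222],feed=120); st()
grip(0.3,10); st(); grip(0,20); o=st()
p=np.array(o['tcp_pos']); d=np.array([np.sin(-YAW),np.cos(YAW),0])
robot.servo_line(p+d*100,feed=120); st()
robot.servo_line(p+d*180,feed=120); st()
for k in range(188,222,6):
    robot.servo_line(p+d*k,feed=40); o=st()
    if abs(o['contact_force'][1])>12: break
```

```text
t 41.8 tcp [624.3 -77.7 320.2] q7 1.124 F [-0.2  0.9  0.5] M [ 0.07 -0.17 -0.02] gw 1.0 gf 0.0
t 42.8 tcp [625.3 -79.7 222.9] q7 1.065 F [-0.8  0.1  0.1] M [ 0.07 -0.16 -0.03] gw 0.996 gf 0.0
t 43.8 tcp [624.8 -80.  222. ] q7 1.065 F [-0.4  1.1 -1. ] M [ 0.05 -0.15  0.02] gw 0.298 gf 0.0
t 44.2 tcp [624.8 -80.4 222. ] q7 1.065 F [-0.2 -1.  -0.3] M [-0.2  -0.11  0.05] gw 0.128 gf 20.0
t 45.2 tcp [630.9  19.9 222. ] q7 0.912 F [ 2.2  1.7 -1.6] M [ 0.26 -0.46 -0.02] gw 0.129 gf 20.0
t 46.0 tcp [635.8  99.4 222. ] q7 0.797 F [ 1.3  1.2 -1.1] M [ 0.28 -0.47 -0.01] gw 0.128 gf 20.0
t 46.3 tcp [636.3 107.5 222. ] q7 0.785 F [0.6 0.1 0.3] M [ 0.07 -0.44 -0.04] gw 0.126 gf 20.0
t 46.6 tcp [636.7 113.9 222. ] q7 0.777 F [ 1.8 -0.5 -0.2] M [ 0.13 -0.46 -0.04] gw 0.13 gf 20.0
t 46.9 tcp [636.9 117.4 222. ] q7 0.769 F [-2.5 -5.4  3.2] M [-0.97  0.15  0.07] gw 0.128 gf 20.0
t 47.2 tcp [636.9 117.3 221.9] q7 0.761 F [ -6.1 -17.7  10. ] M [-3.61  1.16  0.07] gw 0.131 gf 20.0
```

Run:
```python
from h import *
grip(1.0); p=np.array(robot.observe()['tcp_pos']); robot.servo_line([p[0],p[1],340],feed=200)
robot.movep([420,-330,420],rot(np.radians(-60))); st()
s,c=np.sin(YAW),np.cos(YAW);O=np.array([642,6.8])
P={}
for k in range(5):
  for cam in('top','side'):
    snap(cam, f'{cam}5.png' if k==0 else None)
    for n in ['hook_1','basket_1','basket_1_bar','guard_handle']:
      for cf,q in pin(n,cam):
        d=q[:2]-O
        if cf>.3: P.setdefault((n,cam),[]).append([*q.tolist(), *np.round([c*d[0]+s*d[1],-s*d[0]+c*d[1]],0).tolist()] if n=='hook_1' else q.tolist())
for k,v in P.items(): print(k,*v,sep='\n ')
T=cv2.imread('pics/top5.png');S=cv2.imread('pics/side5.png')
f=lambda I,y,x,h,w,k:cv2.resize(I[y:y+h,x:x+w],(w*k,h*k),interpolation=cv2.INTER_CUBIC)
cv2.imwrite('pics/c5.png',np.hstack([f(T,140,290,90,75,5),f(T,180,180,90,80,5)]))
```

```text
t 51.1 tcp [ 420.6 -329.2  419.8] q7 -0.623 F [-0.2 -0.3 -0.3] M [-0.06 -0.04  0.01] gw 0.999 gf 0.0
('hook_1', 'top')
 [627.3, -115.6, 148.4, -7.0, -123.0]
 [621.0, -193.0, 153.8, -9.0, -201.0]
 [628.8, -116.6, 152.1, -6.0, -124.0]
 [621.3, -190.9, 154.7, -9.0, -199.0]
 [633.9, -44.5, 151.4, -5.0, -52.0]
 [427.1, 270.3, -0.4, -231.0, 250.0]
 [620.0, -192.0, 149.5, -10.0, -200.0]
 [628.0, -116.3, 150.2, -6.0, -124.0]
 [635.9, -40.5, 150.8, -3.0, -48.0]
 [625.0, -118.8, 148.0, -9.0, -126.0]
 [624.0, -190.0, 154.1, -6.0, -198.0]
 [632.8, -42.6, 153.5, -6.0, -50.0]
 [626.1, -119.4, 148.2, -8.0, -127.0]
 [622.2, -190.0, 152.7, -8.0, -198.0]
 [633.7, -40.1, 150.1, -5.0, -47.0]
('basket_1', 'top')
 [468.9, -80.1, 5.5]
 [523.5, 408.1, 2.4]
 [462.5, 716.9, 5.1]
 [458.4, 722.7, 5.6]
 [517.8, 399.6, 107.4]
 [468.2, -82.3, 8.4]
 [525.1, 405.6, 2.0]
 [467.5, -80.1, 8.5]
 [459.4, 721.6, 3.1]
 [466.9, -79.3, 6.8]
 [461.2, 722.3, 3.7]
 [523.2, 402.4, 2.0]
 [469.9, -82.2, 8.1]
 [522.6, 404.2, 1.0]
 [460.0, 719.0, 3.5]
('guard_handle', 'top')
 [635.6, 119.8, 233.6]
 [638.2, 116.1, 234.5]
 [636.3, 117
[... 535 characters left out ...]
7.0, -125.0]
 [625.7, -187.2, 148.9, -4.0, -195.0]
 [627.3, -117.2, 150.4, -7.0, -125.0]
 [632.2, -42.4, 155.8, -7.0, -50.0]
('basket_1', 'side')
 [464.8, -79.9, 4.6]
 [460.0, 721.7, -1.0]
 [521.2, 405.1, -3.1]
 [458.5, 722.8, 3.6]
 [521.2, 407.1, -0.2]
 [464.1, -79.7, 4.0]
 [466.0, -81.1, 3.1]
 [519.2, 406.2, -1.0]
 [463.2, 723.7, 1.1]
 [463.2, -81.6, 3.1]
 [518.0, 408.8, -4.6]
 [461.4, 722.4, 3.3]
 [520.3, 404.7, -0.7]
 [461.0, 724.7, 2.3]
 [464.1, -80.8, 3.1]
('guard_handle', 'side')
 [636.8, 121.2, 237.2]
 [635.8, 119.6, 236.2]
 [634.7, 121.2, 236.6]
 [633.3, 119.9, 234.6]
 [636.4, 121.5, 236.5]
('basket_1_bar', 'top')
 [671.8, 420.0, -1.0]
('basket_1_bar', 'side')
 [634.5, 120.5, 238.7]
```

View pics/c5.png

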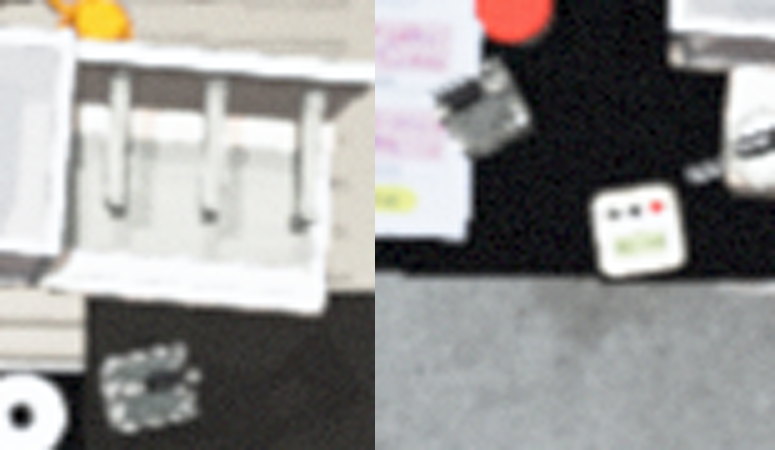

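View pics/side5.png

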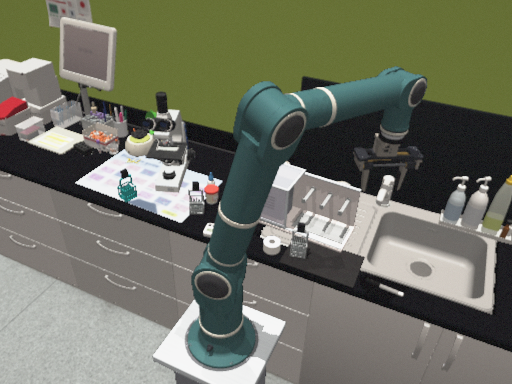

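Two steel baskets: top-crop (150,385) → world (466,-80) and top-crop (485,108) → world (521,405). The third steel basket is absent. The three hooks are at top-crop (115,205), (210,212) and (300,220). Next, the basket yaws.

Run:
```python
from h import *
T=np.mean([snap('top').astype(float) for _ in range(6)],0); np.save('T3.npy',T)
g=cv2.resize(T.clip(0,255).astype(np.uint8)[:,:,::-1],None,fx=4,fy=4,interpolation=cv2.INTER_CUBIC)
gr=cv2.cvtColor(g,cv2.COLOR_BGR2GRAY)
for nm,c in (('b1',(466.5,-80.5)),('b2',(521.5,405))):
    u=px('top',[*c,30]);print(nm,u, px('top',[*c,130]))
    for a in cv2.createLineSegmentDetector(2).detect(gr)[0][:,0]:
        a=(a+.5)/4-.5;m=(a[:2]+a[2:])/2;L=np.hypot(*(a[:2]-a[2:]))
        if np.hypot(*(m-u))<13 and L>5:
            d=ray('top',a[2:],50)-ray('top',a[:2],50);print('  ',L.round(1),a.round(1),((np.degrees(np.arctan2(d[1],d[0]))+45)%90-45).round(1))
x=[]
for c in((466.5,-80.5),(521.5,405)):
    u=px('top',[*c,80]).astype(int); x.append(cv2.resize(g[u[1]*4-60:u[1]*4+60,u[0]*4-60:u[0]*4+60],(400,400),interpolation=cv2.INTER_CUBIC))
cv2.imwrite('pics/c6.png',np.hstack(x))
```

```text
b1 [318.15112757 217.83025359] [321.77488194 215.89517687]
   7.3 [309.5 216.4 311.4 223.4] 15.8
   5.3 [323.  224.6 327.9 222.7] 22.4
   11.5 [325.9 207.9 314.6 210.1] 12.4
   5.5 [326.  216.  321.1 218.4] 27.5
   6.3 [317.6 216.1 311.3 215.7] -1.9
b2 [200.20657861 201.38988804] [196.31850826 198.428318  ]
   6.1 [198.9 216.1 198.5 210. ] 6.2
   5.4 [200.3 192.  200.8 186.7] -1.9
   12.9 [211.7 205.1 206.  193.5] 28.5
   10.1 [190.9 198.5 200.2 194.6] 24.6
   5.9 [204.9 208.4 209.6 204.8] 39.9
```

View pics/c6.png

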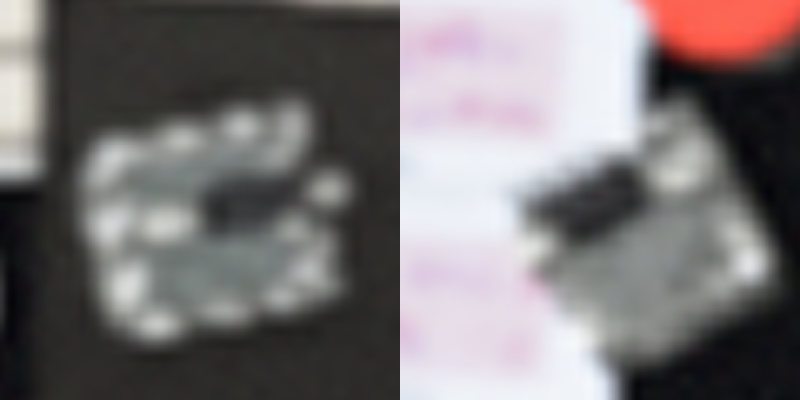

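b1's handle block is at crop (250,203), y-axis ≈ 102.5°. b2's is at (590,205), ≈ 117°. Pick b1 and hang it on hook 1.

```bash
cat >> h.py <<'E'
O=np.array([642,6.8]); HY=86.5
def S2W(x,y): c,s=np.cos(YAW),np.sin(YAW); return O+[c*x-s*y,s*x+c*y]
def pick(xy,z,yaw,zup):
    r=rot(np.radians(yaw)); grip(1.0); robot.movep([*xy,300],r); robot.servo_line([*xy,z+11],feed=120); st()
    grip(0.4,8); grip(0,25); o=st(); print('yaw',np.degrees(yawnow()))
    robot.servo_line([*xy,zup+11],feed=100); st()
def hang(hy,via):
    r=rot(np.radians(HY)); Z=173.5+11
    for p in via: robot.servo_line(p,feed=150,rotation=r)
    a=S2W(-130,hy); robot.servo_line([*a,Z],feed=150,rotation=r); robot.hold(.3)
    b=S2W(-10,hy); robot.servo_line([*b,Z],feed=70); st()
    robot.servo_line([*b,163],feed=40); st(); robot.servo_line([*b,160.5],feed=20); st()
E
python3 - <<'E'
from h import *
pick([466,-81],111,102.5,173.5)
snap('side','s6.png');snap('top','t6.png')
E
```

```text
t 57.5 tcp [466.4 -81.1 122.5] q7 1.22 F [-0.1 -0.4 -1.1] M [ 0.09 -0.15  0.02] gw 1.002 gf 0.0
t 58.7 tcp [465.8 -81.  121.9] q7 1.22 F [ 0.9 -0.5 -0.8] M [-0.   -0.14 -0.02] gw 0.306 gf 25.0
yaw 102.49971240620145
t 59.5 tcp [465.6 -81.2 184.1] q7 1.3 F [-0.8  0.6 -2.4] M [ 0.04 -0.13 -0.04] gw 0.302 gf 25.0
```

Run:
```python
from h import *
hang(-200,[])
f=lambda I,y,x,h,w,k:cv2.resize(I[y:y+h,x:x+w][:,:,::-1],(w*k,h*k),interpolation=cv2.INTER_CUBIC)
cv2.imwrite('pics/c7.png',f(snap('side'),150,270,100,130,6))
```

```text
t 62.6 tcp [ 619.5 -192.4  184.6] q7 1.229 F [-0.5 -0.6 -2. ] M [ 0.07 -0.14 -0.02] gw 0.305 gf 25.0
t 63.3 tcp [ 619.9 -192.1  163. ] q7 1.215 F [ 0.4  0.1 -1.5] M [ 0.04 -0.2   0.14] gw 0.298 gf 25.0
t 63.6 tcp [ 620.  -192.2  160.7] q7 1.213 F [-0.6 -0.  -1.7] M [ 0.08 -0.22  0.01] gw 0.304 gf 25.0
```

View pics/c7.png

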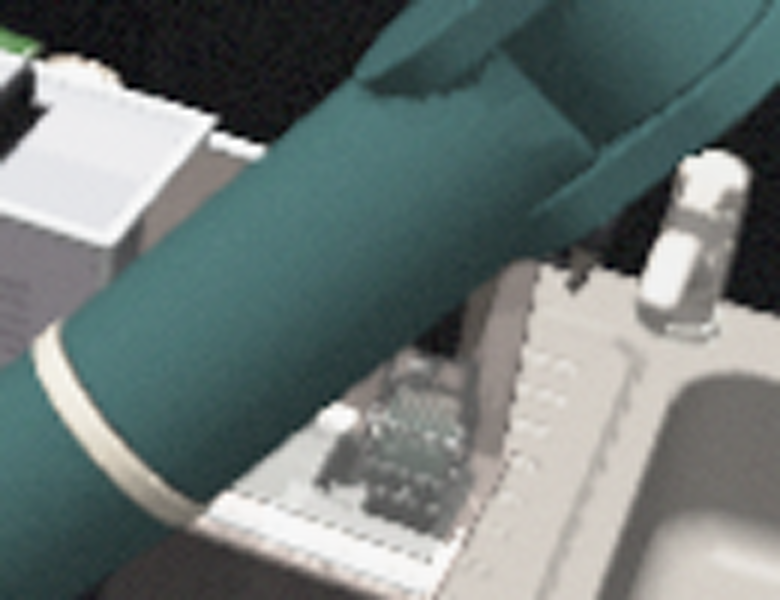

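The basket hangs in the bay at crop (420,440), with its handle round the hook. Lower it to contact and release.

```bash
cat >> h.py <<'E'
def release():
    p=np.array(robot.observe()['tcp_pos'])
    for k in range(1,7):
        robot.servo_line([p[0],p[1],p[2]-k],feed=15); o=st()
        if o['contact_force'][2]>0.6: break
    grip(0.5); robot.hold(.3); st()
    robot.servo_line([p[0],p[1],300],feed=100)
E
python3 - <<'E'
from h import *
release()
robot.movep([440,200,420],rot(np.radians(100))); st()
for c in('top','side'):
    im=snap(c,f'{c}8.png')
    print(c,pin('basket_1',c),pin('basket_1_bar',c))
T=cv2.imread('pics/top8.png');S=cv2.imread('pics/side8.png')
f=lambda I,y,x,h,w,k:cv2.resize(I[y:y+h,x:x+w],(w*k,h*k),interpolation=cv2.INTER_CUBIC)
cv2.imwrite('pics/c8.png',np.hstack([f(S,160,280,80,80,5),f(T,135,290,80,80,5)]))
E
```

```text
t 63.9 tcp [ 620.1 -192.2  160.5] q7 1.213 F [-1.9 -0.4  4.2] M [ 0.03  0.32 -0.02] gw 0.3 gf 25.0
t 64.6 tcp [ 620.  -192.2  159.7] q7 1.213 F [ 0.7  0.2 -0.8] M [ 0.07 -0.15 -0.09] gw 0.498 gf 0.0
t 67.8 tcp [441.  198.5 419.6] q7 1.074 F [-0.3 -0.8  0.5] M [ 0.06 -0.2  -0.  ] gw 0.496 gf 0.0
top [(0.75, array([522.2, 407.9,   1.5])), (0.7, array([ 619.8, -188.3,   45.2])), (0.53, array([ 4.593e+02,  7.169e+02, -5.000e-01]))] [(0.7, array([ 4.280e+02,  2.723e+02, -3.000e-01]))]
side [(0.98, array([ 617.8, -189.8,   42.2])), (0.83, array([519.3, 406.4,  -1.1])), (0.83, array([462.1, 723.3,   3.4]))] [(0.43, array([ 616.6, -191.8,  146.1]))]
```

View pics/c8.png

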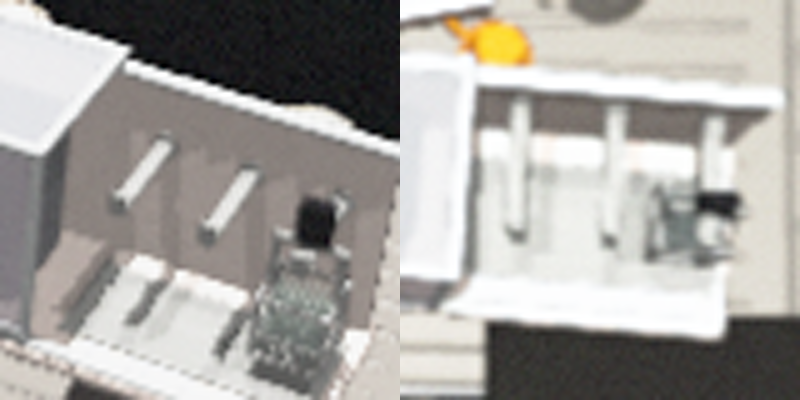

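Basket 1 hangs on hook 1, with its underside measured at 43–45 mm. Now basket 2, which has not moved (521,406).

Run:
```python
from h import *
pick([519.5,404],105,117,340)
o=st()
if .25<o['grip_width']<.35:
    r=rot(np.radians(HY))
    hang(-50,[[490,280,361],[490,100,361],[*S2W(-140,-50),361]])
    S=snap('side');f=lambda I,y,x,h,w,k:cv2.resize(I[y:y+h,x:x+w][:,:,::-1],(w*k,h*k),interpolation=cv2.INTER_CUBIC)
    cv2.imwrite('pics/c9.png',np.hstack([f(S,160,270,80,80,5),f(snap('top'),135,290,80,80,5)]))
```

```text
t 71.6 tcp [519.8 404.4 116.8] q7 0.752 F [-0.2  0.9 -0. ] M [ 0.03 -0.15 -0.  ] gw 0.999 gf 0.0
t 72.8 tcp [519.5 403.9 115.8] q7 0.752 F [ 0.9 -0.3 -1.2] M [ 0.08 -0.15 -0.03] gw 0.302 gf 25.0
yaw 116.99860804771829
t 75.3 tcp [519.5 403.9 350.6] q7 0.891 F [-0.9 -0.6 -0.4] M [ 0.09 -0.18  0.02] gw 0.306 gf 24.9
t 75.3 tcp [519.5 403.9 350.6] q7 0.891 F [-0.9 -0.6 -0.4] M [ 0.09 -0.18  0.02] gw 0.306 gf 24.9
t 82.2 tcp [628.7 -42.6 184.6] q7 1.036 F [-0.3 -0.8 -1.6] M [-0.04 -0.11 -0.03] gw 0.303 gf 24.9
t 82.9 tcp [629.1 -42.4 163. ] q7 1.02 F [-0.2  0.1 -1.3] M [ 0.09 -0.13  0.  ] gw 0.298 gf 24.9
t 83.2 tcp [629.  -42.5 160.6] q7 1.019 F [ 0.6 -0.4 -1.9] M [ 0.07 -0.17  0.01] gw 0.303 gf 24.9
```

View pics/c9.png

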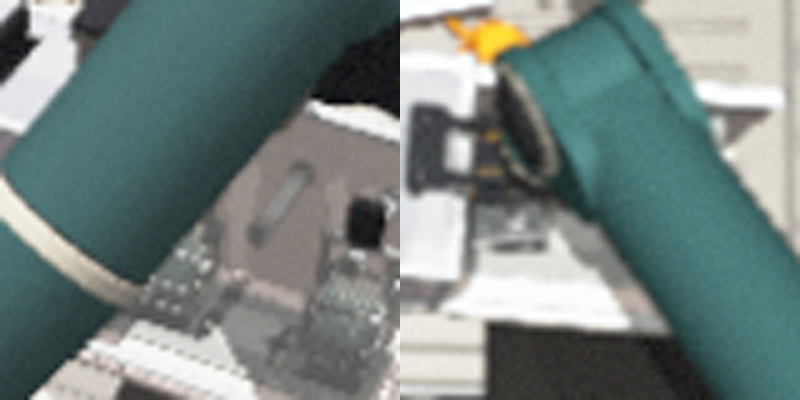

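Basket 2 is in the bay at crop (185,270), on hook 3. Release it and verify.

Run:
```python
from h import *
release()
p=robot.observe()['tcp_pos']; robot.servo_line([p[0],p[1],340],feed=150)
robot.movep([440,200,420],rot(np.radians(100)))
for c in('top','side'):
    snap(c,f'{c}9.png'); print(c,pin('basket_1',c),pin('guard_handle',c))
T=cv2.imread('pics/top9.png');S=cv2.imread('pics/side9.png')
f=lambda I,y,x,h,w,k:cv2.resize(I[y:y+h,x:x+w],(w*k,h*k),interpolation=cv2.INTER_CUBIC)
cv2.imwrite('pics/c10.png',np.hstack([f(S,160,280,80,80,5),f(T,135,290,80,80,5)]))
```

```text
t 83.5 tcp [629.1 -42.5 160.4] q7 1.018 F [-3.1 -1.3  5.3] M [-0.05  0.36 -0.01] gw 0.3 gf 25.0
t 84.3 tcp [629.  -42.5 159.6] q7 1.018 F [ 0.8 -0.7 -0.6] M [ 0.05 -0.17  0.04] gw 0.497 gf 0.0
top [(0.7, array([462.2, 719.3,   3.1])), (0.6, array([631.7, -39.2,  47. ])), (0.56, array([ 621.4, -190.8,   49.6]))] [(0.77, array([636.9, 118.8, 233.8])), (0.25, array([635.3, -43.6, 150.1]))]
side [(0.96, array([ 617.4, -191.7,   41.4])), (0.94, array([463.1, 721.9,   3.6])), (0.77, array([630. , -38.7,  42.2]))] [(0.87, array([634. , 118.8, 235.8]))]
```

View pics/c10.png

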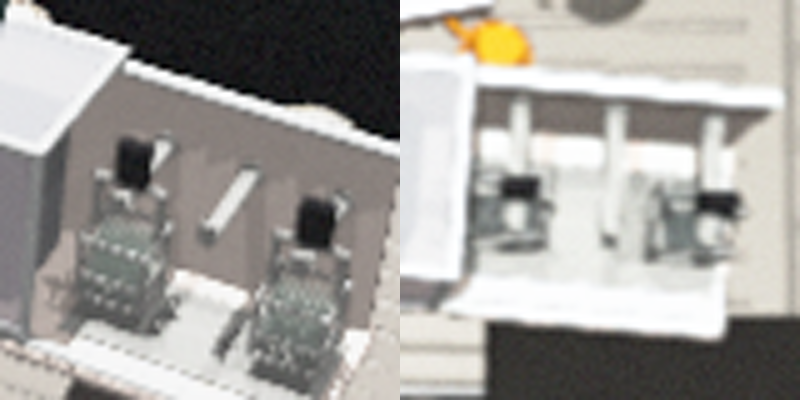

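Both baskets hang upright. Now shut the guard.

Run:
```python
from h import *
r=rot(np.radians(86.5)); H=[636.5,117.4]; grip(1.0)
robot.movep([*H,330],r); robot.servo_line([*H,222],feed=120)
grip(0.3,10); grip(0,20); o=st()
p=np.array(o['tcp_pos']); d=-np.array([np.sin(-YAW),np.cos(YAW),0])
robot.servo_line(p+d*120,feed=120); st(); robot.servo_line(p+d*222,feed=100); st()
for k in range(226,250,4):
    robot.servo_line(p+d*k,feed=30); o=st()
    if abs(o['contact_force'][1])>10: break
print('travel',(np.array(o['tcp_pos'])-p)@d)
grip(1.0); q=o['tcp_pos']; robot.servo_line([q[0],q[1],340],feed=150)
robot.movep([420,-330,420],rot(np.radians(-60)))
for c in('top','side'):
    snap(c,f'{c}10.png'); print(c,pin('basket_1',c),pin('guard_handle',c)[:1],pin('pointer_tip',c)[:2],[pin(n,c)[:1] for n in('label_roll','timer','pen_2','specimen_cup_1','dropper_1')])
T=cv2.imread('pics/top10.png')
g=T.astype(float).mean(2);win=g[199:216,250:266];v,u=np.mgrid[199:216,250:266]
m=cv2.morphologyEx((win<150).astype(np.uint8),cv2.MORPH_CLOSE,np.ones((3,3),np.uint8));n,l,s,_=cv2.connectedComponentsWithStats(m)
for i in range(1,n):
    if 15<s[i,4]<80:
        W=np.array([ray('top',p,205)[:2] for p in np.c_[u[l==i],v[l==i]]]);e=np.linalg.svd(W-W.mean(0),full_matrices=False)[2][0];print('bar',np.degrees(np.arctan2(e[1],e[0]))%180)
cv2.imwrite('pics/c11.png',cv2.resize(T[130:230,185:370],None,fx=4.3,fy=4.3,interpolation=cv2.INTER_CUBIC))
```

```text
t 91.9 tcp [636.5 117.4 222. ] q7 0.839 F [-0.1 -1.   0.1] M [ 0.06 -0.14 -0.01] gw 0.128 gf 20.0
t 93.1 tcp [629.1  -2.7 222. ] q7 1.02 F [-0.2 -1.3 -0.1] M [-0.2  -0.21  0.04] gw 0.131 gf 20.0
t 94.3 tcp [ 622.9 -104.6  222. ] q7 1.181 F [ 0.6 -1.1 -0.4] M [-0.15 -0.35  0.03] gw 0.129 gf 20.0
t 94.5 tcp [ 622.7 -107.8  222. ] q7 1.188 F [ 1.2 -0.1 -0.3] M [ 0.17 -0.32  0.  ] gw 0.13 gf 20.0
t 94.8 tcp [ 622.4 -112.5  222. ] q7 1.194 F [ 1.  -0.  -0.7] M [ 0.16 -0.26  0.  ] gw 0.132 gf 20.0
t 95.1 tcp [ 622.1 -116.9  222. ] q7 1.2 F [ 0.2 -0.6 -0.7] M [ 0.13 -0.26  0.09] gw 0.132 gf 20.0
t 95.4 tcp [ 622.1 -117.2  222. ] q7 1.207 F [ 1.5  6.4 -2.3] M [ 1.2  -0.52 -0.1 ] gw 0.128 gf 20.0
t 95.7 tcp [ 622.1 -117.2  222. ] q7 1.213 F [ 3.1 13.6 -5. ] M [ 2.55 -0.76 -0.17] gw 0.13 gf 20.1
travel 235.0352187458941
top [(0.51, array([461.7, 720.7,   3.2]))] [(0.93, array([ 622.5, -114.3,  233.6]))] [(0.62, array([479.5, 190.6, 206.2]))] [[(0.53, array([444.1,  18.5,  -0. ]))], [(0.75, array([429.3, 269.7,   3.2]))], [(0.64, array([ 438.6, -419.4,   -1.8]))], [(0.47, array([605.7, 378. ,   4.5]))], [(0.67, array([609.1, 378.2,   8.8]))]]
side [(0.65, array([461.1, 722. ,   2.9])), (0.45, array([ 618.9, -189.4,   43.1]))] [(0.59, array([ 619.3, -112.5,  234.8]))] [] [[(0.53, array([440.4,  22.4,  -1.3]))], [(0.49, array([424.7, 268.2,   2.2]))], [(0.7, array([6.071e+02, 3.781e+02, 2.000e-01]))], [(0.69, array([ 617.7, -189.4,  146.1]))], [(0.54, array([670.9, 416. ,   2.1]))]]
bar 108.461734178482
```

View pics/c11.png

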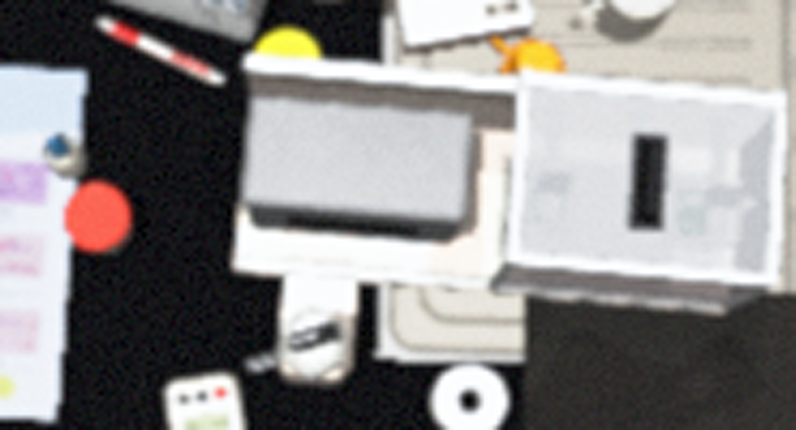

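The guard is shut after the full 235 mm of travel (handle at crop (648,182)). The bar at crop (313,335) still points along the finger at crop (260,362). The bystanders are where they were, so I hand the job in.

```bash
python3 -c "
from h import *
robot.hold(.5); print(robot.job_done())"
```

```text
the job is handed in; nothing more can be done
None
```

I handed the job in at about 100 s (limit 210 s): the lock ring was slackened and tightened back to its stop, the adjuster sits about 1–2° from the index finger in the images (limit 7°), both steel baskets hang on hooks 1 and 3 (the third was absent), and the guard is fully shut; the interface gave no verdict.

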